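Rack the stud card

ROBOT

A 7-joint arm with a two-finger parallel gripper is mounted at the origin on the work surface. World frame = base frame: x ahead of the robot, y to its left, z up, the work surface at z = 0. Lengths are in m, angles in rad, forces in N, time in s.
With the tool pointing down it reaches from about 0.4 to 0.875 m from the base axis. Payload 19.3 kg.
Tool frame: the origin (TCP) lies between the finger pads; the fingertips stand bot.tcp_to_tips ahead of it and the grasp point (between the pads) lies 3 mm ahead of it (bot.tcp_to_tips is the distance from the TCP to the fingertips, in m); x points along the fingers, y is the direction in which the jaws open and shut, and the axes are right-handed (so a half turn about x gives the same grasp; the last joint's range is limited). The gripper opens to 85 mm and grips with 20 to 120 N. Pads are 22 mm wide; open, the fingers measure 114 mm over their backs; the gripper's body (76 mm by 85 mm) begins 54 mm behind the grasp point. The pads swing forward as they close: fully open they stand 13 mm farther back than shut.
Start: joints at [-1.341, 0.521, -0.036, 1.599, 0.021, 1.021, -0.113], TCP at [0.185, 0.597, 0.253] pointing down, gripper open.
Joint ranges: [-2.91, 2.91], [-0.3, 2.13], [-1.5, 1.42], [0.17, 2.43], [-1.26, 4.41], [0.16, 1.93], [-2.52, 2.52]. Speed limits (rad/s): [1.89, 1.89, 2.39, 2.39, 3.01, 3.01, 3.01].

INTERFACE

Orientations are given as [roll, pitch, yaw] about the fixed x, y, z axes, in that order (R = Rz(yaw) Ry(pitch) Rx(roll)).
In Python, from workcell import bot, eyes gives the robot as it stands. The module is installed in compiled form; this text tells all that it offers.
- The arm moves only by the tool step_arm, never from a script. Its argument "targets" is a list that holds one entry, the list of rows, each a list of 7 numbers: the shift along the tool's x, y, z in cm, then the turn, a rotation vector about the tool's x, y, z in rad, then the opening, from 0 (shut) to 1 (fully open). A call has 1 to 10 rows; each row is the pose to reach, as a shift and turn from the pose measured when the call began, along the tool's axes at that moment; what a row does not reach only later rows make up. A row lasts 1/10 s, in which the tool goes at most 50 mm and 8.59 degrees, less where a joint would pass 70% of its speed; a pose out of reach is approached as far as the arm can. A call with a gripper value outside its range is refused whole. The fingers move at their own pace and stop on an object; "grip_force" is the grip in N (left out, the last holds). Time passes only in rows, so rows that repeat a pose let the fingers close. It gives the time, the measured TCP pose, the force and the opening at its end, in the units of the state.
- bot.observe(): the state, without advancing time (a new reading comes with each control period).
- eyes.grab_frame(name): name is "scene" or "top" or "wrist"; returns the picture (384x512x3 uint8, red, green, blue); there is no depth.
- eyes.get_calibration(name): a dict with "fx", "fy", "cx", "cy" (pixels), "camera_from_world" (4x4, takes a point from world to camera coordinates); the wrist camera has in their place "hand_eye" (4x4, takes a point from camera to tool coordinates, whose origin is the TCP and whose axes are the tool frame's). Camera axes: x right, y down, z forward; pixel columns grow to the right and rows downward; lengths in m; the calibration is good to about 2 mm. A picture is of the moment at which its call begins: read the wrist's pose just before it. get_calibration takes no time and is no camera call.
- bot.job_done(): hands the job in, once; it reports no verdict.
The state is a dict: "clock": time; "qpos": joint angles; "qd": joint speeds; "joint_efforts": joint torques, N m; "position": TCP position; "tool_rot": TCP orientation; "force": force on the tool from outside, world axes, zero at the start; "moment": the same for the moment, N m; "grip_width": finger opening in m.
Only numpy, scipy, OpenCV 4.12 (cv2) and the standard library are available. Lean on these libraries where they do the work, as an engineer would, in place of code of your own. Each camera call takes 0.05 s, during which the arm holds its last target.

TASK

Take the full-size stud card out of its single stand and lower it into the empty slot of the comb rack, letting go only once its foot is inside the slot, so that it ends standing upright on the slot floor. The two cards already in the rack must stay standing in their slots.

Things in the scene. Friction and masses are not known exactly. Their poses are not given: they have to be found in the camera images.
- card_c (a point): Centre of the wanted card: brown fibreboard with brass studs, x 50 mm wide, y 6 thick, z 80 tall, 40 g. Upright in one of two alike grey stands (36 long, 50 wide, 24 tall, channel 10, floor 6 above bench); the other holds a short card, 50 tall, not wanted. It overhangs the stand 7 mm at each end: best gripped from above by its two narrow upright edges (50 mm apart along x), just above centre.
- bay_floor (a point): Middle of the empty slot's floor, 8 mm above the bench. x along the slot (card width lies along it, either way round), y across it, z up. Channel 10 mm wide, 24 deep, under a flared mouth 33 wide at 42 mm above the floor. The comb is 36 mm long in x: cards overhang 7 mm each end, where fingers have room down to the base plate (70 mm long, level with the floor). A seated card's centre is 40 mm above this point.
- mate1_c (a point): Centre of a loose card already in the rack; size, axes and look as the wanted card, upright in its slot. The fixed aluminium comb rack has three slots 36 mm apart along the slots' y; any one may be the empty one, the other two hold such cards. A fixed aluminium end plate as tall and wide as a card stands 36 mm beyond each outer slot.
- mate2_c (a point): Centre of the other loose card already in the rack: same size, axes and look, upright in its slot.
Mind the look-alikes: they are no part of the job. What is shaped like the part that bears card_c but orange, pink or purple is not meant.

How it is judged:
On the way, in this order (a step that is already met when the one before it is completed fails the run):
1. the card is lifted clear of its stand (height (world z) of card_c above 0.085 m), for 0.1 s.
2. the foot of the card is inside the mouth of the empty slot, under 41 mm above its floor, while still held (x of card_c in the frame of bay_floor between -0.02 and 0.02 m and y of card_c in the frame of bay_floor between -0.016 and 0.016 m and z of card_c in the frame of bay_floor below 0.081 m and contact force between the fingers and card above 0.3 N), for 0.1 s.
At the end, for the whole second after the job is handed in: Card in the empty slot: within 15 mm along it, 12 mm across, foot within 5 mm of its floor, upright within 12 degrees, in line within 11, released, at rest. Both other racked cards within 20 mm of their start and 14 degrees of upright (x of card_c in the frame of bay_floor between -0.015 and 0.015 m and y of card_c in the frame of bay_floor between -0.012 and 0.012 m and z of card_c in the frame of bay_floor between 0.03 and 0.045 m and angle between card_c's own z axis and vertical below 0.22 rad and angle between the x axis of card_c and the x axis of bay_floor, either way round below 0.2 rad and linear speed of card below 0.02 m/s and distance of each of mate1_c, mate2_c from where it was at the start of the episode below 0.02 m and angle between each of mate1_c, mate2_c's own z axis and vertical below 0.25 rad); the robot touches nothing.
It fails at once if a card already in the rack is pulled out, or tipped over (moved more than 30 mm or tilted more than 20 degrees) (distance of any of mate1_c, mate2_c from where it was at the start of the episode above 0.03 m or angle between any of mate1_c, mate2_c's own z axis and vertical above 0.35 rad).
It also fails if it takes over 35 s, if anything falls off the work surface, if the arm or the gripper's body presses on something with over 40 N, if the wrist force passes 120 N, or if a joint passes its speed limit or range.

## Working session

There is one attempt and no reset: what is moved stays moved. The work goes in short steps, Python scripts to look and compute and a tool call to move; the robot and the scene stay as the last step left them, time stands still between calls to the robot, and variables do not carry over. Pictures are saved under pics/ and viewed, and the job is handed in when it is done.

Besides the shell and the picture viewer there is one more tool, called after ">>>" in YAML: its name, and indented under it one key for each argument. step_arm: Moves the arm, as the interface text tells. Its arguments: {"type":"object","properties":{"targets":{"type":"array","items":{"type":"array","items":{"type":"array","items":{"type":"number"}}}},"grip_force":{"type":"number"}},"required":["targets"]}

```bash
mkdir -p pics; python3 - <<'E'
from workcell import bot, eyes
import cv2
print(bot.observe(), bot.tcp_to_tips)
for n in("scene","top","wrist"):
    cv2.imwrite(f"pics/{n}0.png",eyes.grab_frame(n)[:,:,::-1]); print(n,eyes.get_calibration(n))
E
```

```text
{'clock': 0.0, 'qpos': array([-1.34123627,  0.5219995 , -0.03634214,  1.59999236,  0.02121937,
        1.0210955 , -0.1127639 ]), 'qd': array([ 9.04909573e-04, -3.84102730e-05, -2.00616816e-04,  5.33659813e-04,
        1.24099133e-03,  3.30272271e-05, -8.53839249e-04]), 'joint_efforts': array([-1.27055573e-03, -9.27117991e+01,  1.98065557e+00, -3.69928372e+01,
        1.79522258e-02,  8.31164012e-03,  2.53369294e-06]), 'position': array([0.18449661, 0.59682914, 0.2527402 ]), 'tool_rot': array([-1.49143073,  1.56968726, -1.79114203]), 'force': array([ 0.72642787,  0.63678267, -0.10740466]), 'moment': array([ 0.01282541, -0.01548939, -0.00407754]), 'grip_width': 0.08541419655241873} 0.022
scene {'fx': 396.6186679393891, 'fy': 396.6186679393891, 'cx': 253.66146500635867, 'cy': 193.71679530064915, 'camera_from_world': array([[-0.83674175,  0.54741773, -0.01403858,  0.50070203],
       [ 0.40237167,  0.59724189, -0.69382935, -0.17448373],
       [-0.37143006, -0.58620471, -0.72000261,  1.04142541],
       [ 0.        ,  0.        ,  0.        ,  1.        ]])}
top {'fx': 491.23094759984434, 'fy': 491.23094759984434, 'cx': 251.4342144803481, 'cy': 197.43099355885397, 'camera_from_world': array([[ 0.01913665, -0.9990592 ,  0.03891659, -0.03134571],
       [-0.99067918, -0.02419779, -0.13404935,  0.60085687],
       [ 0.13486494, -0.0359886 , -0.99021021,  0.81755507],
       [ 0.        ,  0.        ,  0.        ,  1.        ]])}
wrist {'fx': 299.38251044820515, 'fy': 299.38251044820515, 'cx': 251.594553953843, 'cy': 190.38593958198598, 'hand_eye': array([[ 4.42547620e-04, -2.59421176e-01,  9.65764183e-01,
        -1.20825313e-01],
       [ 9.99999735e-01,  6.73067391e-04, -2.77437881e-04,
        -7.89102396e-04],
       [-5.78051118e-04,  9.65764050e-01,  2.59421405e-01,
        -6.56847650e-02],
       [ 0.00000000e+00,  0.00000000e+00,  0.00000000e+00,
         1.00000000e+00]])}
```

View pics/scene0.png

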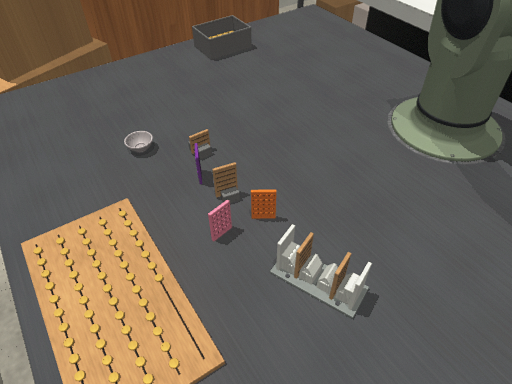

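View pics/top0.png

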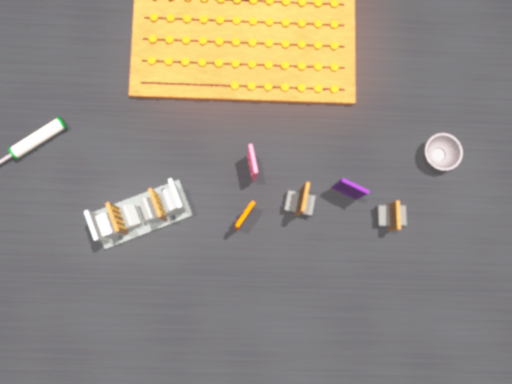

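View pics/wrist0.png

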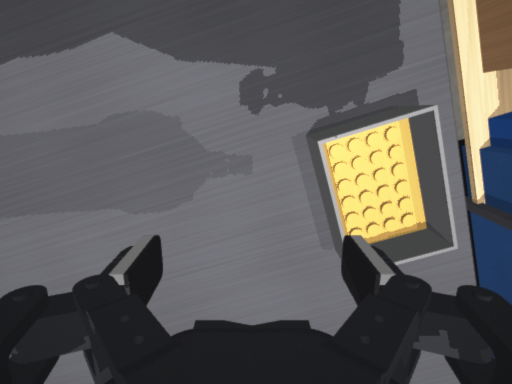

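```bash
python3 - <<'E'
import cv2, numpy as np
s=cv2.imread("pics/scene0.png");t=cv2.imread("pics/top0.png")
a=cv2.resize(s[120:320,180:380],None,fx=4,fy=4,interpolation=cv2.INTER_CUBIC)[:600]
cv2.imwrite("pics/a.png",cv2.resize(s[115:215,180:290],None,fx=6,fy=6,interpolation=2))
cv2.imwrite("pics/a2.png",cv2.resize(s[215:320,260:380],None,fx=5.7,fy=5.7,interpolation=2))
cv2.imwrite("pics/b.png",cv2.resize(t[165:255,75:200],None,fx=6,fy=6,interpolation=2))
cv2.imwrite("pics/c.png",cv2.resize(t[165:245,280:412],None,fx=6,fy=6,interpolation=2))
E
```

```text
(no output)
```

View pics/a.png

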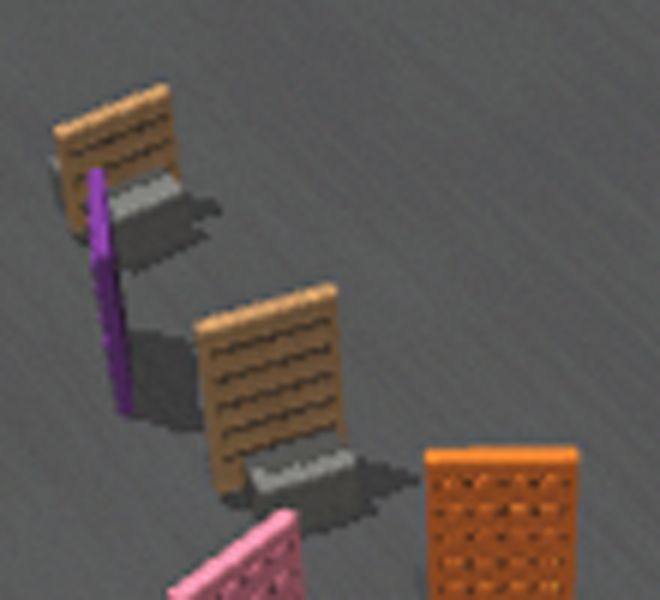

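View pics/a2.png

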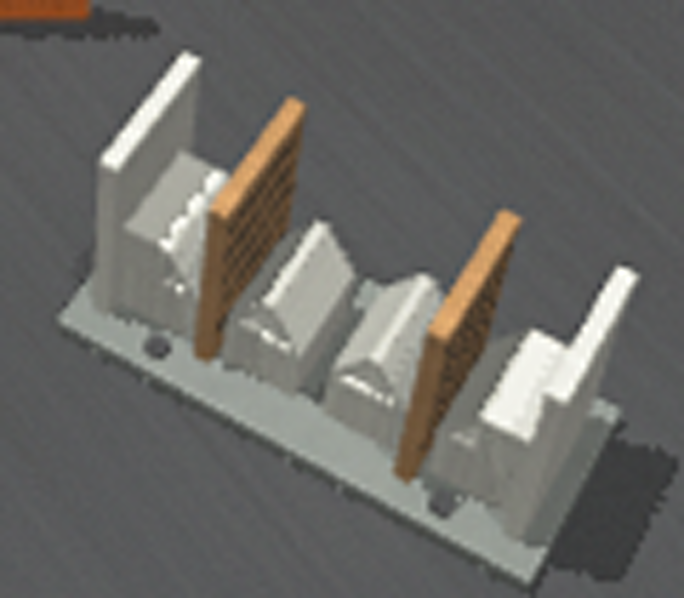

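View pics/b.png

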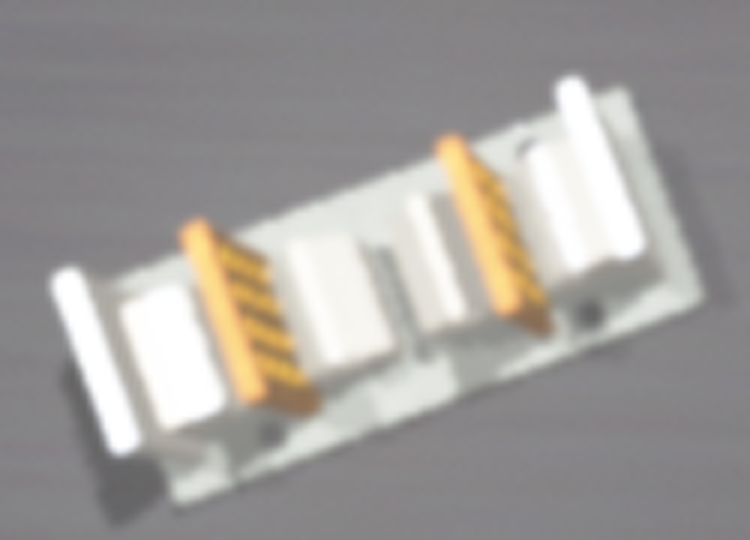

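View pics/c.png

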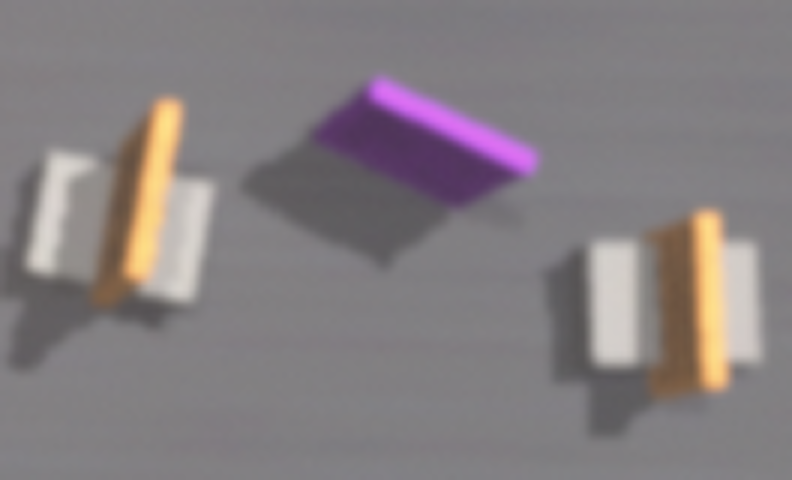

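```bash
cat > h.py <<'E'
import numpy as np
from workcell import eyes
def ray(name,uv,z):
    c=eyes.get_calibration(name);M=c["camera_from_world"];R=M[:3,:3];t=M[:3,3]
    o=-R.T@t;d=R.T@np.array([(uv[0]-c["cx"])/c["fx"],(uv[1]-c["cy"])/c["fy"],1])
    return o+d*(z-o[2])/d[2]
def tri(uvs):
    A=[];b=[]
    for n,uv in uvs.items():
        c=eyes.get_calibration(n);M=c["camera_from_world"]
        p=[(uv[0]-c["cx"])/c["fx"],(uv[1]-c["cy"])/c["fy"]]
        for i in (0,1):
            A.append(M[i,:3]-p[i]*M[2,:3]);b.append(p[i]*M[2,3]-M[i,3])
    x,r,_,_=np.linalg.lstsq(np.array(A),np.array(b),rcond=None);return x,r
E
python3 - <<'E'
from h import *
np.set_printoptions(precision=4,suppress=True)
def cr(off,s,p): return ((p[0]+.5)/s-.5+off[0],(p[1]+.5)/s-.5+off[1])
T=lambda p:cr((75,165),6,p); C=lambda p:cr((280,165),6,p)
S=lambda p:cr((180,115),6,p); S2=lambda p:cr((260,215),5.7,p)
# top-face end midpoints: top crop pts, scene crop pts
D={"card":((C((169,102)),C((136,281))),(S((337,289)),S((200,328))),.086),
"short":((C((708,211)),C((714,388))),(S((167,90)),S((58,132))),.056),
"mL":((T((193,222)),T((253,402))),(S2((295,103)),S2((219,212))),.088),
"mR":((T((449,138)),T((508,312))),(S2((511,215)),S2((438,332))),.088),
"pL":((T((66,270)),T((125,452))),None,.088),
"pR":((T((569,80)),T((630,256))),None,.088)}
for k,(t,s,z) in D.items():
    P=[ray("top",u,z) for u in t]
    m=(P[0]+P[1])/2;d=P[0]-P[1]
    print(k,"topview mid",m,"len",np.linalg.norm(d),"dir deg",np.degrees(np.arctan2(d[1],d[0])))
    if s:
        Q=[ray("scene",u,z) for u in s];d=Q[0]-Q[1]
        print("   scene mid",(Q[0]+Q[1])/2,"len",np.linalg.norm(d),np.degrees(np.arctan2(d[1],d[0])))
        mt=np.mean(t,0);ms=np.mean(s,0);print("   tri",*tri({"top":mt,"scene":ms}))
E
```

```text
card topview mid [ 0.5991 -0.1057  0.086 ] len 0.05111054673896655 dir deg -10.10579047911225
   scene mid [ 0.5989 -0.1075  0.086 ] len 0.05012153306093605 169.44419912731243
   tri [ 0.5993 -0.1059  0.0872] [0.]
short topview mid [ 0.5759 -0.272   0.056 ] len 0.05124542220620846 dir deg 0.7319307537416873
   scene mid [ 0.5762 -0.2736  0.056 ] len 0.04872381239264758 179.7323448569667
   tri [ 0.5763 -0.2722  0.0567] [0.]
mL topview mid [0.5582 0.2099 0.088 ] len 0.05204785962335618 dir deg 21.246405097103747
   scene mid [0.5836 0.1397 0.088 ] len 0.04828140601841147 -156.3614368398092
   tri [0.5794 0.1808 0.1298] [0.0021]
mR topview mid [0.5835 0.1423 0.088 ] len 0.050768682463381835 dir deg 20.950943948838308
   scene mid [0.5575 0.207  0.088 ] len 0.04811226638897636 -157.50187695119396
   tri [0.5649 0.1723 0.0609] [0.0023]
pL topview mid [0.5441 0.2432 0.088 ] len 0.05226335554402013 dir deg 21.081518127314204
pR topview mid [0.6    0.1101 0.088 ] len 0.05171733524632598 dir deg 21.037977038123277
```

```bash
cat >> h.py <<'E'
from scipy.spatial.transform import Rotation as Ro
from workcell import bot
def plan(p,yaw_deg):
    """p: TCP target; jaw axis (tool y) along yaw_deg mod 180, tool down"""
    s=bot.observe();R0=Ro.from_euler('xyz',s["tool_rot"]).as_matrix()
    best=None
    for k in (0,180):
        a=np.radians(yaw_deg+k);y=np.array([np.cos(a),np.sin(a),0]);x=np.array([0,0,-1.])
        R=np.column_stack([x,y,np.cross(x,y)])
        w=Ro.from_matrix(R0.T@R).as_rotvec()
        if best is None or np.linalg.norm(w)<np.linalg.norm(best[1]): best=(k,w)
    print("clock",s["clock"],"pos",s["position"].round(4),"q",s["qpos"].round(2),"grip",s["grip_width"])
    print("shift cm",(R0.T@(np.array(p)-s["position"])*100).round(2),"turn",best[1].round(3),"flip",best[0], "tooly",R0[:,1].round(3))
E
python3 - <<'E'
from h import *
plan((0.599,-0.106,0.25),-10.1)
plan((0.599,-0.106,0.2),-10.1)
E
```

```text
clock 0.15 pos [0.1846 0.5969 0.2529] q [-1.34  0.52 -0.04  1.6   0.02  1.02 -0.11] grip 0.0851587732585091
shift cm [  0.34 -54.92  60.35] turn [1.447e+00 1.000e-03 1.000e-03] flip 0 tooly [ 0.295  0.955 -0.001]
clock 0.15 pos [0.1846 0.5969 0.2529] q [-1.34  0.52 -0.04  1.6   0.02  1.02 -0.11] grip 0.0851587732585091
shift cm [  5.34 -54.91  60.35] turn [1.447e+00 1.000e-03 1.000e-03] flip 0 tooly [ 0.295  0.955 -0.001]
```

>>> step_arm:
  targets:
    - [[0.3, -27, 30, 0.72, 0, 0, 1], [0.3, -27, 30, 0.72, 0, 0, 1], [0.3, -27, 30, 0.72, 0, 0, 1], [0.3, -27, 30, 0.72, 0, 0, 1], [0.3, -27, 30, 0.72, 0, 0, 1], [0.3, -27, 30, 0.72, 0, 0, 1], [0.3, -27, 30, 0.72, 0, 0, 1], [0.3, -27, 30, 0.72, 0, 0, 1], [0.3, -27, 30, 0.72, 0, 0, 1], [0.3, -27, 30, 0.72, 0, 0, 1]]

```text
clock: 1.15
position: [0.392, 0.2493, 0.2502]
tool_rot: [-0.678, 1.57, -1.7]
force: [-0.5, 0.8, -0.3]
grip_width: 0.0854
```

```bash
python3 - <<'E'
from h import *
plan((0.599,-0.106,0.22),-10.1)
E
```

```text
clock 1.15 pos [0.392  0.2493 0.2502] q [-0.89  0.28  0.24  2.02 -0.08  0.86 -0.06] grip 0.08544290720799082
shift cm [ 3.04 -0.85 41.11] turn [0.725 0.001 0.   ] flip 0 tooly [ 0.853  0.521 -0.   ]
```

>>> step_arm:
  targets:
    - [[3, -0.8, 41.1, 0.725, 0, 0, 1], [3, -0.8, 41.1, 0.725, 0, 0, 1], [3, -0.8, 41.1, 0.725, 0, 0, 1], [3, -0.8, 41.1, 0.725, 0, 0, 1], [3, -0.8, 41.1, 0.725, 0, 0, 1], [3, -0.8, 41.1, 0.725, 0, 0, 1], [3, -0.8, 41.1, 0.725, 0, 0, 1], [3, -0.8, 41.1, 0.725, 0, 0, 1], [3, -0.8, 41.1, 0.725, 0, 0, 1], [3, -0.8, 41.1, 0.725, 0, 0, 1]]

```text
clock: 2.15
position: [0.5999, -0.1063, 0.2195]
tool_rot: [-0.523, 1.569, -2.272]
force: [-1.3, 0.8, -0.3]
grip_width: 0.0856
```

```bash
python3 - <<'E'
from h import *
import cv2
plan((0.599,-0.106,0.053),-10.1)
cv2.imwrite("pics/w1.png",eyes.grab_frame("wrist")[:,:,::-1])
E
```

```text
clock 2.15 pos [ 0.5999 -0.1063  0.2195] q [-0.23  0.58  0.45  1.69 -0.3   0.94  0.16] grip 0.08564722498657257
shift cm [16.65 -0.08 -0.03] turn [-0.002  0.001  0.001] flip 0 tooly [ 0.984 -0.177 -0.001]
```

View pics/w1.png

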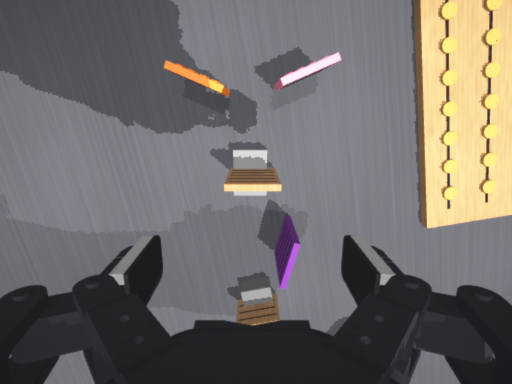

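```bash
cat >> h.py <<'E'
def wray(uv,z,pos,rot):
    c=eyes.get_calibration("wrist");H=c["hand_eye"];R=Ro.from_euler('xyz',rot).as_matrix()
    o=pos+R@H[:3,3];d=R@H[:3,:3]@np.array([(uv[0]-c["cx"])/c["fx"],(uv[1]-c["cy"])/c["fy"],1])
    return o+d*(z-o[2])/d[2]
E
python3 - <<'E'
from h import *
import cv2
s=bot.observe();im=cv2.imread("pics/w1.png")[150:210,210:300]
m=((im[:,:,2].astype(int)-im[:,:,0])>75)&(im[:,:,2]>180);m=m.astype(np.uint8)
n,l,st,ce=cv2.connectedComponentsWithStats(m);i=1+st[1:,4].argmax();print(st[i])
ys,xs=np.where(l==i);r=cv2.minAreaRect(np.column_stack([xs,ys]).astype(np.float32));print(r)
u0,u1=xs.min()+210-.5,xs.max()+210.5
v=lambda sel:ys[sel].mean()+150
L=(u0,v(xs<xs.min()+5));Rr=(u1,v(xs>xs.max()-5));print(L,Rr)
A=wray(L,.086,s["position"],s["tool_rot"]);B=wray(Rr,.086,s["position"],s["tool_rot"]);d=B-A
print(A,B,(A+B)/2,np.linalg.norm(d),np.degrees(np.arctan2(d[1],d[0])))
E
```

```text
[ 14  34  57   7 398]
((42.0, 37.0), (6.0, 56.0), 90.0)
(np.float64(223.5), np.float64(187.0)) (np.float64(280.5), np.float64(187.0))
[ 0.57464012 -0.1009074   0.086     ] [ 0.6238954  -0.10964354  0.086     ] [ 0.59926776 -0.10527547  0.086     ] 0.05002402425927293 -10.057645406927783
```

>>> step_arm:
  targets:
    - [[5, -0.08, -0.08, 0, 0, 0, 1], [9, -0.08, -0.08, 0, 0, 0, 1], [12, -0.08, -0.08, 0, 0, 0, 1], [14, -0.08, -0.08, 0, 0, 0, 1], [16, -0.08, -0.08, 0, 0, 0, 1], [16, -0.08, -0.08, 0, 0, 0, 1], [16, -0.08, -0.08, 0, 0, 0, 1]]

```text
clock: 2.9
position: [0.5987, -0.102, 0.0603]
tool_rot: [-1.5, 1.569, 3.038]
force: [0.1, 0.1, 0.2]
grip_width: 0.0855
```

```bash
python3 - <<'E'
from h import *
import cv2
plan((0.5993,-0.1053,0.059),-10.06)
cv2.imwrite("pics/w2.png",eyes.grab_frame("wrist")[:,:,::-1])
E
```

```text
clock 2.9 pos [ 0.5987 -0.102   0.0603] q [-0.15  0.78  0.34  1.79 -0.4   0.64  0.24] grip 0.08549994039468885
shift cm [0.13 0.12 0.31] turn [0.001 0.    0.001] flip 0 tooly [ 0.985 -0.174 -0.001]
```

View pics/w2.png

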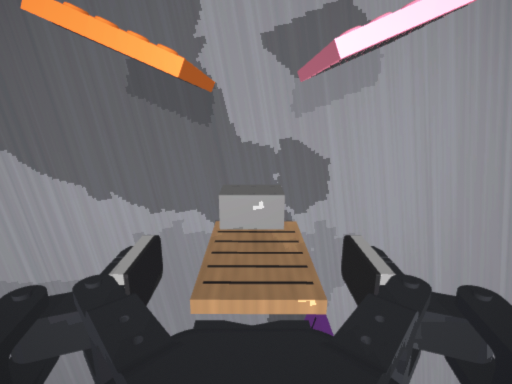

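>>> step_arm:
  targets:
    - [[0.13, 0.12, 0.31, 0, 0, 0, 1], [0.13, 0.12, 0.31, 0, 0, 0, 1], [0.13, 0.12, 0.31, 0, 0, 0, 0.4], [0.13, 0.12, 0.31, 0, 0, 0, 0.4], [0.13, 0.12, 0.31, 0, 0, 0, 0.4], [0.13, 0.12, 0.31, 0, 0, 0, 0.4], [0.13, 0.12, 0.31, 0, 0, 0, 0.4]]
  grip_force: 40

```text
clock: 3.65
position: [0.5998, -0.1057, 0.0598]
tool_rot: [-2.327, 1.571, 2.211]
force: [-1.6, -0.1, 5.5]
grip_width: 0.0495
```

>>> step_arm:
  targets:
    - [[0, 0, 0, 0, 0, 0, 0.3], [-1, 0, 0, 0, 0, 0, 0.3], [-3, 0, 0, 0, 0, 0, 0.3], [-6, 0, 0, 0, 0, 0, 0.3], [-9, 0, 0, 0, 0, 0, 0.3], [-12, 0, 0, 0, 0, 0, 0.3], [-14, 0, 0, 0, 0, 0, 0.3], [-14, 0, 0, 0, 0, 0, 0.3], [-14, 0, 0, 0, 0, 0, 0.3]]

```text
clock: 4.55
position: [0.5998, -0.1056, 0.2002]
tool_rot: [2.005, 1.57, 0.259]
force: [0.6, 0.2, -0.5]
grip_width: 0.049
```

```bash
python3 - <<'E'
from h import *
import cv2
plan((0.571,0.176,0.2),21.2)
cv2.imwrite("pics/w3.png",eyes.grab_frame("wrist")[:,:,::-1])
s=eyes.grab_frame("scene")[:,:,::-1]
cv2.imwrite("pics/s3.png",cv2.resize(s[40:290,150:390],None,fx=2.4,fy=2.4,interpolation=2))
E
```

```text
clock 4.55 pos [ 0.5998 -0.1056  0.2002] q [-0.22  0.6   0.44  1.71 -0.31  0.9   0.18] grip 0.049005643816877324
shift cm [  0.03  -7.73 -27.23] turn [-0.545 -0.    -0.001] flip 0 tooly [ 0.985 -0.174  0.001]
```

View pics/w3.png

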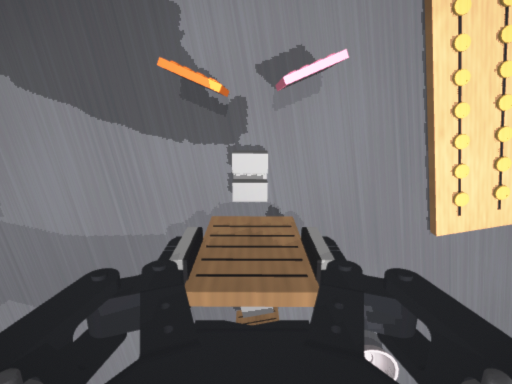

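View pics/s3.png

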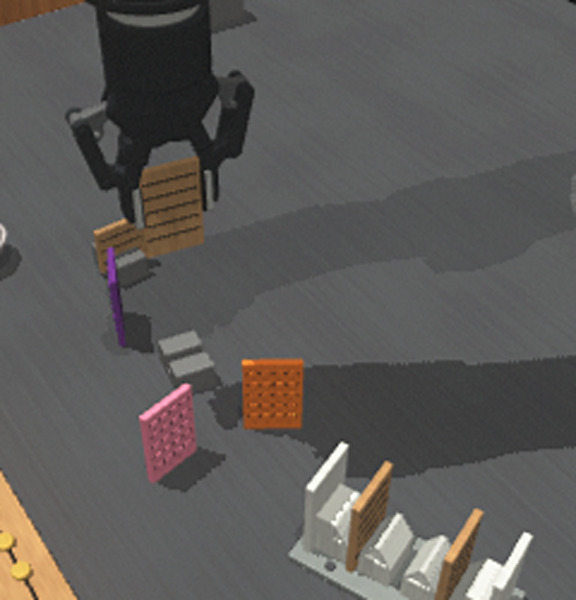

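```bash
python3 - <<'E'
from h import *
plan((0.596,0.111,0.22),21.2)
s=bot.observe();R=Ro.from_euler('xyz',s["tool_rot"]).as_matrix()
for uv in ((189,297),(317,297)):
    print((R.T@(wray(uv,.226,s["position"],s["tool_rot"])-s["position"])*1000).round(1))
E
```

```text
clock 4.65 pos [ 0.5994 -0.1056  0.1992] q [-0.22  0.6   0.44  1.71 -0.31  0.9   0.18] grip 0.0492189518957267
shift cm [ -2.08  -4.11 -21.27] turn [-0.545 -0.     0.001] flip 0 tooly [ 0.985 -0.174 -0.001]
[-26.8 -22.8   0.3]
[-26.9  23.2   0.3]
```

```bash
python3 - <<'E'
from h import *
c=eyes.get_calibration("scene");M=c["camera_from_world"]
def proj(p):
    q=M[:3,:3]@np.array(p)+M[:3,3];return np.array([c["fx"]*q[0]/q[2]+c["cx"],c["fy"]*q[1]/q[2]+c["cy"]])
crop=lambda p:((p-[150,40])*2.4).round(0)
s=bot.observe();x,y,_=s["position"];d=np.array([np.cos(np.radians(-10)),np.sin(np.radians(-10))])*.025
for z in(.226,.222,.218,.146,.142,.138): print(z,crop(proj([x+d[0],y+d[1],z])),crop(proj([x-d[0],y-d[1],z])))
E
python3 - <<'E'
import cv2
im=cv2.imread("pics/w3.png")[200:320,170:340];cv2.imwrite("pics/w3z.png",cv2.resize(im,None,fx=4,fy=4,interpolation=2))
im=cv2.imread("pics/s3.png")[130:280,80:280];cv2.imwrite("pics/s3z.png",cv2.resize(im,None,fx=4,fy=4,interpolation=2))
E
```

```text
0.226 [135. 174.] [198. 158.]
0.222 [136. 178.] [198. 163.]
0.218 [136. 183.] [198. 167.]
0.146 [145. 257.] [203. 241.]
0.142 [146. 261.] [203. 245.]
0.138 [146. 265.] [203. 249.]
```

View pics/w3z.png

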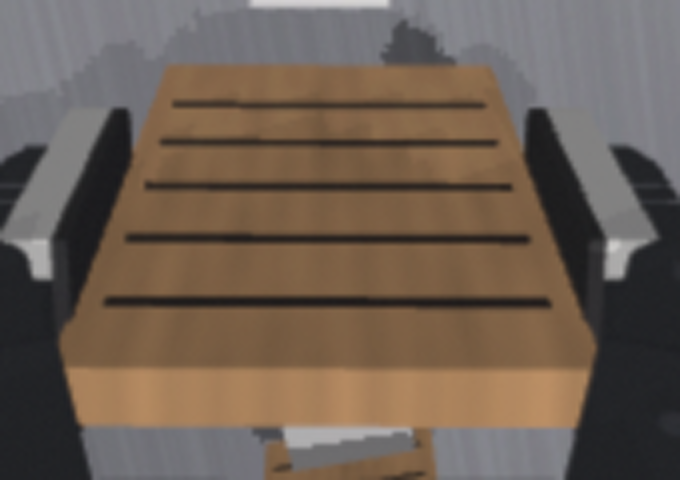

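View pics/s3z.png

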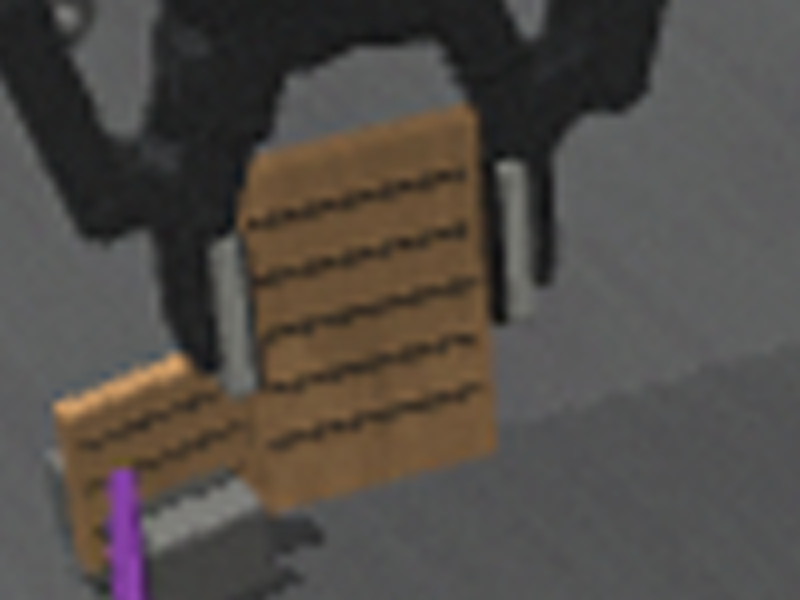

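>>> step_arm:
  targets:
    - [[-2, -4.1, -21.3, -0.545, 0, 0, 0.3], [-2, -4.1, -21.3, -0.545, 0, 0, 0.3], [-2, -4.1, -21.3, -0.545, 0, 0, 0.3], [-2, -4.1, -21.3, -0.545, 0, 0, 0.3], [-2, -4.1, -21.3, -0.545, 0, 0, 0.3], [-2, -4.1, -21.3, -0.545, 0, 0, 0.3], [-2, -4.1, -21.3, -0.545, 0, 0, 0.3], [-2, -4.1, -21.3, -0.545, 0, 0, 0.3]]

```text
clock: 5.45
position: [0.5961, 0.1095, 0.2188]
tool_rot: [-1.512, 1.569, -2.715]
force: [0.2, 0.4, -0.7]
grip_width: 0.0494
```

```bash
python3 - <<'E'
from h import *
import cv2,json
plan((0.571,0.176,0.2),21.2)
s=bot.observe();json.dump([list(s["position"]),list(s["tool_rot"])],open("w4.json","w"))
cv2.imwrite("pics/w4.png",eyes.grab_frame("wrist")[:,:,::-1])
E
```

```text
clock 5.45 pos [0.5961 0.1095 0.2188] q [-0.49  0.55  0.3   1.7  -0.2   0.93  0.26] grip 0.04944987244077278
shift cm [ 1.88  0.05 -7.1 ] turn [-0.002  0.     0.002] flip 0 tooly [ 0.933  0.359 -0.002]
```

View pics/w4.png

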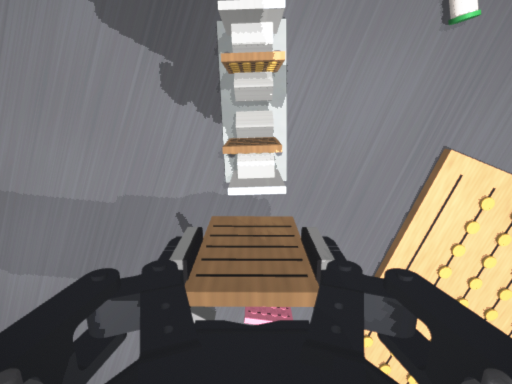

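```bash
python3 - <<'E'
import cv2
im=cv2.imread("pics/w4.png")[0:200,200:305];cv2.imwrite("pics/w4z.png",cv2.resize(im,None,fx=3,fy=3,interpolation=2))
im=cv2.imread("pics/w4.png")[45:160,205:300];cv2.imwrite("pics/w4y.png",cv2.resize(im,None,fx=5,fy=5,interpolation=2))
E
```

```text
(no output)
```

View pics/w4y.png

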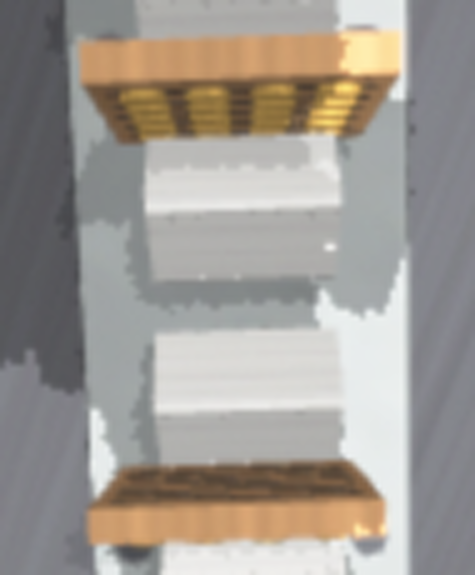

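View pics/w4z.png

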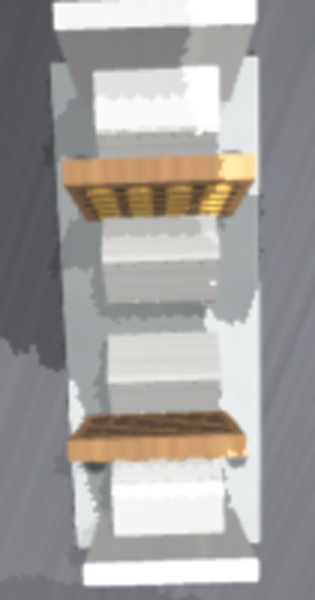

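```bash
python3 - <<'E'
from h import *
import json
p,r=map(np.array,json.load(open("w4.json")))
def seg(n,a,b,z):
    A=wray(a,z,p,r);B=wray(b,z,p,r);d=B-A
    print(n,((A+B)/2*1000).round(1),"len",(1000*np.linalg.norm(d)).round(1),"ang",np.degrees(np.arctan2(d[1],d[0])).round(1)); return (A+B)/2
y=lambda q:(205+(q[0]+.5)/5-.5,45+(q[1]+.5)/5-.5)
z3=lambda q:(200+(q[0]+.5)/3-.5,(q[1]+.5)/3-.5)
a=seg("ridgeA",y((148,208)),y((341,206)),.05);b=seg("ridgeB",y((154,411)),y((342,409)),.05)
print("slot",(a+b)/2,"sep",np.linalg.norm(a-b))
a=seg("mateA",y((80,62)),y((400,50)),.088);b=seg("mateB",y((89,523)),y((384,517)),.088);print((a+b)/2,np.linalg.norm(a-b))
a=seg("plateA",z3((54,15)),z3((256,13)),.088);b=seg("plateB",z3((84,572)),z3((259,570)),.088);m=a-b;print((a+b)/2,np.linalg.norm(a-b),np.degrees(np.arctan2(m[1],m[0]))-90)
seg("baseplate across@slot",y((84,305)),y((408,305)),.008)
E
```

```text
ridgeA [565.8 190.1  50. ] len 35.4 ang 21.6
ridgeB [579.6 156.4  50. ] len 35.6 ang 21.7
slot [0.57270499 0.1732652  0.05      ] sep 0.03642597555539679
mateA [558.  207.9  88. ] len 49.7 ang 23.1
mateB [583.4 140.6  88. ] len 49.5 ang 22.3
[0.57066352 0.17427779 0.088     ] 0.07191663190203545
plateA [544.3 240.7  88. ] len 50.2 ang 21.6
plateB [600.3 108.6  88. ] len 50.7 ang 21.8
[0.57231346 0.17465235 0.088     ] 0.1433975108425718 22.993027660923858
baseplate across@slot [572.3 174.7   8. ] len 69.1 ang 21.1
```

```bash
python3 - <<'E'
from h import *
plan((0.5725,0.1744,0.18),21.8)
E
```

```text
clock 5.5 pos [0.5961 0.1096 0.2189] q [-0.49  0.55  0.3   1.7  -0.2   0.93  0.26] grip 0.049315482422413646
shift cm [ 3.89  0.13 -6.89] turn [-0.013 -0.     0.002] flip 0 tooly [ 0.933  0.359 -0.002]
```

>>> step_arm:
  targets:
    - [[0, 0.1, -3, -0.013, 0, 0, 0.3], [1, 0.1, -6.0, -0.013, 0, 0, 0.3], [3.9, 0.13, -6.9, -0.013, 0, 0, 0.3], [3.9, 0.13, -6.9, -0.013, 0, 0, 0.3], [3.9, 0.13, -6.9, -0.013, 0, 0, 0.3], [3.9, 0.13, -6.9, -0.013, 0, 0, 0.3]]

```text
clock: 6.1
position: [0.5735, 0.1729, 0.1811]
tool_rot: [-0.611, 1.57, -1.803]
force: [0.1, -0.1, 0.5]
grip_width: 0.0494
```

```bash
python3 - <<'E'
from h import *
import cv2
plan((0.5725,0.1744,0.110),21.8)
cv2.imwrite("pics/w5.png",eyes.grab_frame("wrist")[:,:,::-1])
s=eyes.grab_frame("scene")[:,:,::-1]
cv2.imwrite("pics/s5.png",cv2.resize(s[170:330,240:400],None,fx=3.7,fy=3.7,interpolation=2))
s=eyes.grab_frame("top")[:,:,::-1]
cv2.imwrite("pics/t5.png",cv2.resize(s[140:280,60:230],None,fx=4,fy=4,interpolation=2))
E
```

```text
clock 6.1 pos [0.5735 0.1729 0.1811] q [-0.58  0.58  0.28  1.75 -0.21  0.84  0.17] grip 0.0493777537600855
shift cm [ 7.11 -0.03 -0.18] turn [-0.002  0.001  0.   ] flip 0 tooly [ 0.929  0.369 -0.   ]
```

View pics/w5.png

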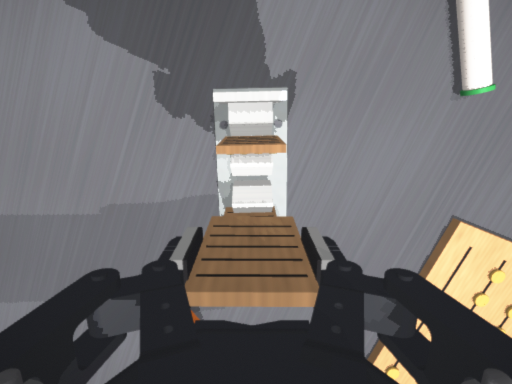

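View pics/s5.png

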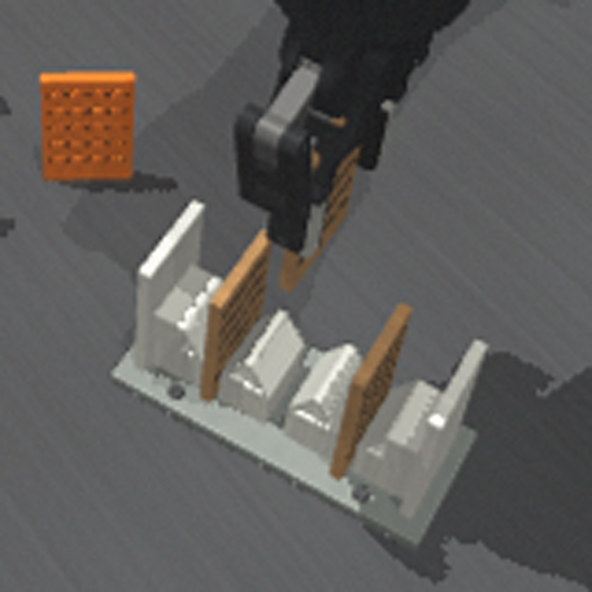

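>>> step_arm:
  targets:
    - [[1, -0.03, -0.2, 0, 0, 0, 0.3], [3, -0.03, -0.2, 0, 0, 0, 0.3], [5, -0.03, -0.2, 0, 0, 0, 0.3], [6.5, -0.03, -0.2, 0, 0, 0, 0.3], [6.8, -0.03, -0.2, 0, 0, 0, 0.3], [6.8, -0.03, -0.2, 0, 0, 0, 0.3]]

```text
clock: 6.85
position: [0.572, 0.1752, 0.1125]
tool_rot: [-1.336, 1.57, -2.528]
force: [1.1, 0.5, -0.6]
grip_width: 0.049
```

```bash
python3 - <<'E'
from h import *
import cv2
plan((0.5725,0.1744,0.110),21.8)
cv2.imwrite("pics/w6.png",eyes.grab_frame("wrist")[:,:,::-1])
s=eyes.grab_frame("scene")[:,:,::-1]
cv2.imwrite("pics/s6.png",cv2.resize(s[200:330,250:390],None,fx=5,fy=4.5,interpolation=2))
E
```

```text
clock 6.85 pos [0.572  0.1752 0.1125] q [-0.56  0.68  0.25  1.79 -0.24  0.7   0.19] grip 0.049005938605023475
shift cm [0.25 0.01 0.09] turn [-0.001  0.     0.001] flip 0 tooly [ 0.929  0.37  -0.001]
```

View pics/w6.png

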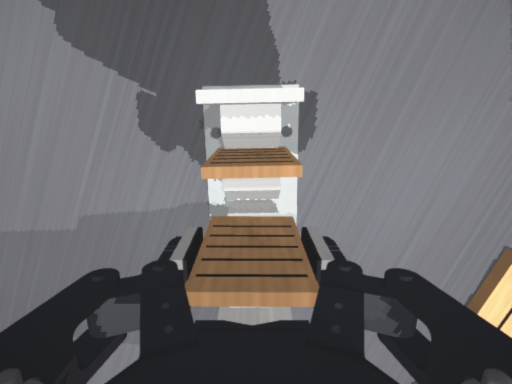

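View pics/s6.png

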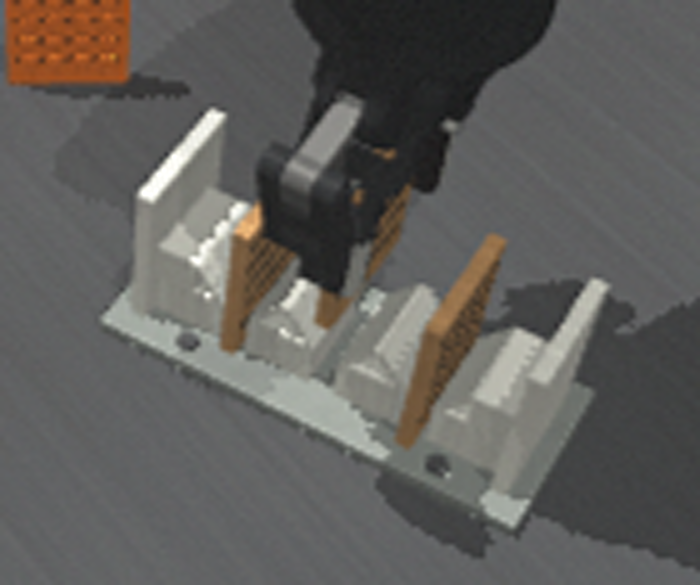

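>>> step_arm:
  targets:
    - [[0.5, 0, 0.05, 0, 0, 0, 0.3], [1, 0, 0.05, 0, 0, 0, 0.3], [1.5, 0, 0.05, 0, 0, 0, 0.3], [2, 0, 0.05, 0, 0, 0, 0.3], [2.4, 0, 0.05, 0, 0, 0, 0.3], [2.4, 0, 0.05, 0, 0, 0, 0.3]]

```text
clock: 7.55
position: [0.5724, 0.1748, 0.0888]
tool_rot: [-1.186, 1.57, -2.377]
force: [-1.0, 0.2, -0.9]
grip_width: 0.0493
```

```bash
python3 - <<'E'
from h import *
import cv2
plan((0.5725,0.1744,0.065),21.8)
s=eyes.grab_frame("scene")[:,:,::-1]
cv2.imwrite("pics/s7.png",cv2.resize(s[200:330,250:390],None,fx=5,fy=4.5,interpolation=2))
E
```

```text
clock 7.55 pos [0.5724 0.1748 0.0888] q [-0.55  0.71  0.23  1.8  -0.25  0.66  0.2 ] grip 0.0492583559450874
shift cm [ 2.38 -0.    0.04] turn [-0.001  0.     0.   ] flip 0 tooly [ 0.929  0.37  -0.   ]
```

View pics/s7.png

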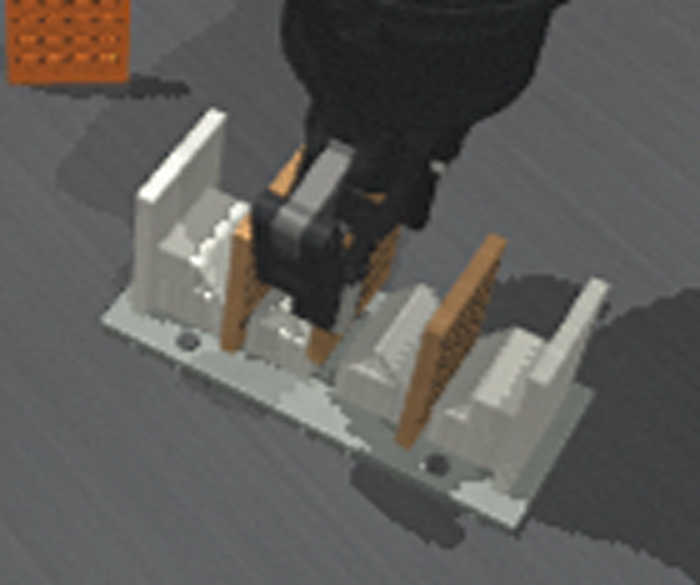

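Foot at 35 mm, about 27 mm above the slot floor, no contact force. The foot sits at (320,350) in the crop, between the two ridges. Lowering on to about 1 mm above the floor.

>>> step_arm:
  targets:
    - [[0.5, 0, 0.04, 0, 0, 0, 0.3], [1, 0, 0.04, 0, 0, 0, 0.3], [1.5, 0, 0.04, 0, 0, 0, 0.3], [2, 0, 0.04, 0, 0, 0, 0.3], [2.3, 0, 0.04, 0, 0, 0, 0.3], [2.5, 0, 0.04, 0, 0, 0, 0.3], [2.5, 0, 0.04, 0, 0, 0, 0.3]]

```text
clock: 8.3
position: [0.5726, 0.1745, 0.0639]
tool_rot: [-1.036, 1.57, -2.228]
force: [-0.3, -0.7, 0.2]
grip_width: 0.0491
```

```bash
python3 - <<'E'
from h import *
import cv2
plan((0.5725,0.1744,0.062),21.8)
cv2.imwrite("pics/w8.png",eyes.grab_frame("wrist")[:,:,::-1])
s=eyes.grab_frame("scene")[:,:,::-1]
cv2.imwrite("pics/s8.png",cv2.resize(s[200:330,250:390],None,fx=5,fy=4.5,interpolation=2))
E
```

```text
clock 8.3 pos [0.5726 0.1745 0.0639] q [-0.54  0.75  0.22  1.81 -0.26  0.61  0.21] grip 0.049123498538358505
shift cm [ 0.19 -0.01  0.  ] turn [-0.001  0.     0.   ] flip 0 tooly [ 0.929  0.37  -0.   ]
```

View pics/s8.png

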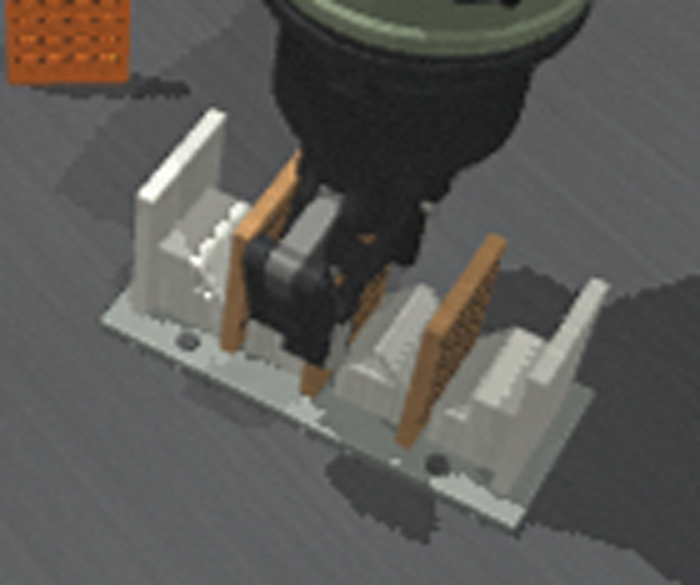

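View pics/w8.png

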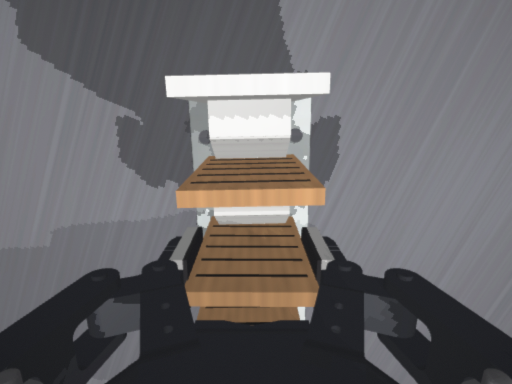

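>>> step_arm:
  targets:
    - [[0.1, 0, 0, 0, 0, 0, 0.3], [0.17, 0, 0, 0, 0, 0, 0.3], [0.17, 0, 0, 0, 0, 0, 0.3], [0.17, 0, 0, 0, 0, 0, 0.65], [0.17, 0, 0, 0, 0, 0, 0.8], [0.17, 0, 0, 0, 0, 0, 1], [0.17, 0, 0, 0, 0, 0, 1], [0.17, 0, 0, 0, 0, 0, 1]]

```text
clock: 9.2
position: [0.5728, 0.1745, 0.0626]
tool_rot: [0.708, 1.571, -0.484]
force: [0.1, -0.9, -0.8]
grip_width: 0.0852
```

```bash
python3 - <<'E'
from h import *
import cv2
plan((0.5725,0.1744,0.2),21.8)
cv2.imwrite("pics/w9.png",eyes.grab_frame("wrist")[:,:,::-1])
E
```

```text
clock 9.2 pos [0.5728 0.1745 0.0626] q [-0.54  0.75  0.22  1.81 -0.26  0.61  0.21] grip 0.08515430914177748
shift cm [-13.74  -0.03   0.  ] turn [-0.001  0.    -0.   ] flip 0 tooly [0.929 0.37  0.   ]
```

View pics/w9.png

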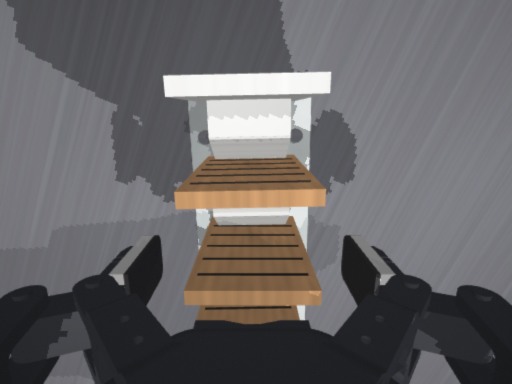

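Fingers are open (top edge of the card at row ~295, cols 190–316), clear on both sides, and the card is standing. Retracting straight up.

>>> step_arm:
  targets:
    - [[-1, 0, 0, 0, 0, 0, 1], [-2.5, 0, 0, 0, 0, 0, 1], [-5, 0, 0, 0, 0, 0, 1], [-9, 0, 0, 0, 0, 0, 1], [-13, 0, 0, 0, 0, 0, 1], [-15, 2, 6, 0, 0, 0, 1], [-16, 4, 10, 0, 0, 0, 1], [-16, 4, 12, 0, 0, 0, 1], [-16, 4, 12, 0, 0, 0, 1], [-16, 4, 12, 0, 0, 0, 1]]

```text
clock: 10.25
position: [0.6544, 0.0772, 0.2237]
tool_rot: [1.277, 1.57, 0.084]
force: [-0.6, -0.5, -0.5]
grip_width: 0.0853
```

```bash
python3 - <<'E'
from h import *
import cv2,json
s=bot.observe();json.dump([list(s["position"]),list(s["tool_rot"])],open("w10.json","w"))
print(s["position"],s["force"])
w=eyes.grab_frame("wrist")[:,:,::-1];cv2.imwrite("pics/w10.png",w)
s=eyes.grab_frame("scene")[:,:,::-1];cv2.imwrite("pics/s10f.png",s)
cv2.imwrite("pics/s10.png",cv2.resize(s[200:330,250:390],None,fx=5,fy=4.5,interpolation=2))
s=eyes.grab_frame("top")[:,:,::-1]
cv2.imwrite("pics/t10.png",cv2.resize(s[165:255,75:200],None,fx=6,fy=6,interpolation=2))
E
```

```text
[0.65438031 0.07724457 0.22367402] [-0.59332351 -0.5160235  -0.48345164]
```

View pics/w10.png

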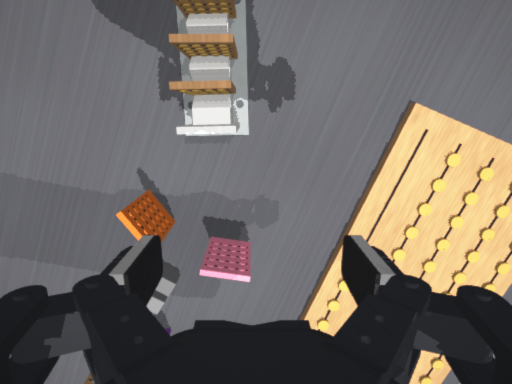

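View pics/s10.png

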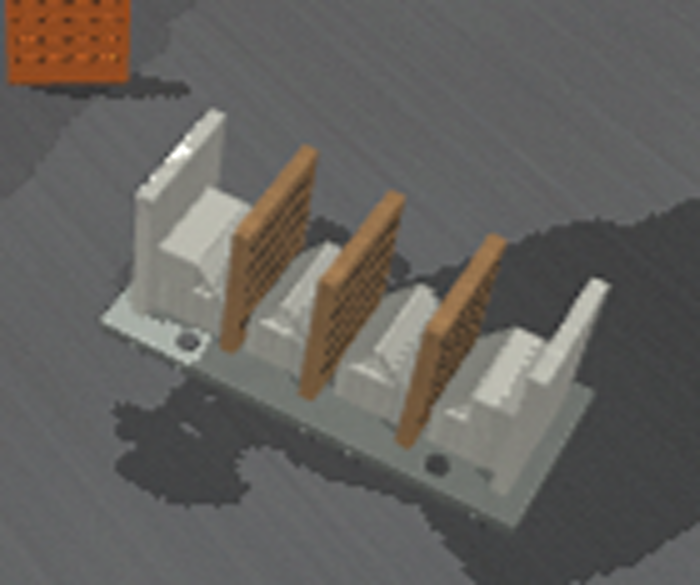

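View pics/t10.png

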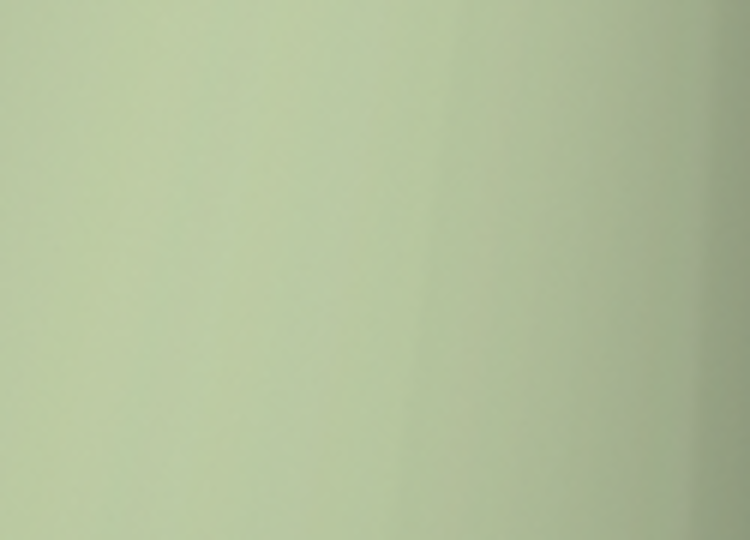

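The scene view shows all three cards upright and evenly spaced, with the middle one's top edge running from (324,285) to (401,197). The arm blocks the top camera. I'll do one numeric check, then hand in.

```bash
python3 - <<'E'
from h import *
f=lambda q:(250+(q[0]+.5)/5-.5,200+(q[1]+.5)/4.5-.5)
for n,a,b in (("A",(312,152),(238,236)),("mid",(399,197),(323,285)),("B",(500,240),(434,330))):
    A,B=ray("scene",f(a),.088),ray("scene",f(b),.088);d=B-A
    print(n,((A+B)/2).round(4),np.linalg.norm(d).round(4),np.degrees(np.arctan2(d[1],d[0])).round(1))
bot.job_done()
E
```

```text
A [0.5844 0.1405 0.088 ] 0.0487 20.6
mid [0.574  0.1735 0.088 ] 0.0495 19.4
B [0.5578 0.2077 0.088 ] 0.0475 21.3
the job is handed in; nothing more can be done
```

I moved the full-size card from its stand into the empty middle slot, released it on the slot floor, backed the arm clear and handed the job in at about 10.4 s. No verdict comes back, so the checks below are my own.

- **Placed card:** the last scene view puts its top middle at (0.574, 0.1735), 2 mm from the slot centre I measured. Its heading is 19.4°, against 21.8° for the slot. Its foot lines up with the feet of the other two cards, and all three look upright.
- **Other two cards:** both are within about 1 mm of the positions the scene camera gave at the start.
- **Forces:** the reading peaked at about 5.5 N, while gripping the card in the stand. It stayed near 1 N during the insertion.
- **Failed check:** the arm blocked the final top view, so the end positions come from the scene camera. The wrist view showed all three cards in place but I did not measure it.
- **Disagreement:** the cameras differed by up to about 3 mm and 2° on the rack's position and angle, within what the slot allows.

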